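# Try the tube clamps' spring catches

### The job

Two tube clamps stand side by side on the bench, levers up. Try the spring catch of each one: press its thumb pad straight down with a steady push of about 12 N, the most a good catch may need. The catch that gives way must click and be left shut; the other is too stiff, so do not force it: let its lever spring back up and leave it open.

Things in the scene. Friction and masses are not known exactly. Their poses are not given: they have to be found in the camera images.
- clamp_a: Tube clamp (two look alike): fixed aluminium plate 130x70x10 mm, tube lying across it, hinged steel lever ending in a ribbed grey thumb pad 35x40x8 mm. Origin: centre of the underside, z up, x along the lever from pad end (-x) to hinge (x +50, z 50 mm). Pad's top centre: (-45, 0, 81) mm lever up, (-50, 0, 54) mm clicked shut. Two catch springs at x -22 to -8, 63 mm high.
- clamp_b: Tube clamp (two look alike): fixed aluminium plate 130x70x10 mm, tube lying across it, hinged steel lever ending in a ribbed grey thumb pad 35x40x8 mm. Origin: centre of the underside, z up, x along the lever from pad end (-x) to hinge (x +50, z 50 mm). Pad's top centre: (-45, 0, 81) mm lever up, (-50, 0, 54) mm clicked shut. Two catch springs at x -22 to -8, 63 mm high.
- lever_a (a joint): Lever angle of clamp_a (rad): 0 up as found (slopes 16 deg up to the pad), 0.28 clicked shut, level; pressing raises it, 28 mm at the pad in all. Sound catch: the push peaks at about 4 N some 5 mm down, and past 12 to 14 mm it snaps shut by itself and stays. Too stiff: about 5 N per mm at the pad (12 N after 2.5 mm) without a click, springs back to 0 when let go.
- lever_b (a joint): Lever angle of clamp_b (rad): 0 up as found (slopes 16 deg up to the pad), 0.28 clicked shut, level; pressing raises it, 28 mm at the pad in all. Sound catch: the push peaks at about 4 N some 5 mm down, and past 12 to 14 mm it snaps shut by itself and stays. Too stiff: about 5 N per mm at the pad (12 N after 2.5 mm) without a click, springs back to 0 when let go.

How it is judged:
By the outcome, as a careful person would: the job done as asked, in the order asked, and still so for the second after the job is handed in, with the robot touching nothing.
It also fails if it takes over 32 s, if anything falls off the work surface, if the arm or the gripper's body presses on something with over 40 N, if the wrist force passes 120 N, or if a joint passes its speed limit or range.

### The arm

A 6-joint arm with a two-finger parallel gripper is mounted at the origin on a cart in front of the work surface, level with it; the furniture and walls round the work are solid. World frame = base frame: x ahead of the robot, y to its left, z up, the work surface at z = 0. Lengths are in m, angles in rad, forces in N, time in s.
With the tool pointing down it reaches from about 0.3 to 0.775 m from the base axis. Payload 14.6 kg.
Tool frame: the origin (TCP) lies at the very end of the fingers, on their centre line; the grasp point (between the pads) lies 19 mm behind it; z points along the fingers, y is the direction in which the jaws open and shut (so a half turn about z gives the same grasp; the last joint's range is limited). The gripper opens to 94 mm and grips with 3 to 60 N. Pads are 16 mm wide; open, the fingers measure 119 mm over their backs; the gripper's body (75 mm by 177 mm) begins 78 mm behind the grasp point.
Start: joints at [1.231, 0.3, 1.521, -0, 1.321, -0.067], TCP at [0.148, 0.53, 0.205] pointing down, gripper open.
Joint ranges: [-3.03, 3.03], [-0.79, 2.21], [0.23, 2.52], [-1.04, 4.18], [0, 3.07], [-2.55, 2.55]. Speed limits (rad/s): [2.22, 2.22, 2.57, 3.14, 3.14, 3.14].

### API

Orientations are given as [roll, pitch, yaw] about the fixed x, y, z axes, in that order (R = Rz(yaw) Ry(pitch) Rx(roll)).
In Python, from station import get_obs, vision, hand_in gives the robot as it stands.
- The arm moves only by the tool play_rows, never from a script. Its argument "moves" is a list of rows, each an object with "claw": the opening, from 0 (shut) to 1 (fully open); "linear": the shift along the tool's x, y, z in mm, a list of three; "turn": the turn, a rotation vector about the tool's x, y, z in rad, a list of three. In form: [{"claw": claw, "linear": [tx, ty, tz], "turn": [ax, ay, az]}, ...]. A call has 1 to 8 rows; each row is the pose to reach, as a shift and turn from the pose measured when the call began, along the tool's axes at that moment; what a row does not reach only later rows make up. A row lasts 1/8 s, in which the tool goes at most 62.5 mm and 10.7 degrees, less where a joint would pass 70% of its speed; a pose out of reach is approached as far as the arm can. A call with a gripper value outside its range is refused whole. The fingers move at their own pace and stop on an object; "force" is the grip in N (left out, the last holds). Time passes only in rows, so rows that repeat a pose let the fingers close. It gives the time, the measured TCP pose, the force and the opening at its end, in the units of the state.
- get_obs(): the state, without advancing time (a new reading comes with each control period).
- vision.camera(name): name is "scene" or "side" or "wrist"; returns the picture (400x640x3 uint8, blue, green, red); there is no depth.
- vision.camera_info(name): a dict with "camera_matrix" (3x3 intrinsics, pixels), "k1" (the pictures are not rectified: a ray, as slopes to the right and down, at radius r is drawn at 1 + k1 r^2 times it, then the intrinsics apply), "rvec" (rotation vector, rad) and "tvec" (3), from world to camera coordinates, as OpenCV has them; the wrist camera has in their place "mount" (4x4, takes a point from camera to tool coordinates, whose origin is the TCP and whose axes are the flange's). Camera axes: x right, y down, z forward; pixel columns grow to the right and rows downward; lengths in m; the calibration is good to about 2 mm. A picture is of the moment at which its call begins: read the wrist's pose just before it. camera_info takes no time and is no camera call.
- hand_in(): hands the job in, once; it reports no verdict.
The state is a dict: "time_s": time; "qpos": joint angles; "joint_vel": joint speeds; "tau": joint torques, N m; "ee_pos": TCP position; "eef_rot": TCP orientation; "force": force on the tool from outside, world axes, zero at the start; "moment": the same for the moment, N m; "grip_width": finger opening in m.
Only numpy, scipy, OpenCV 4.12 (cv2) and the standard library are available. Lean on these libraries where they do the work, as an engineer would, in place of code of your own. Each camera call takes 0.05 s, during which the arm holds its last target.

## Working session

There is one attempt and no reset: what is moved stays moved. The work goes in short steps, Python scripts to look and compute and a tool call to move; the robot and the scene stay as the last step left them, time stands still between calls to the robot, and variables do not carry over. Pictures are saved under pics/ and viewed, and the job is handed in when it is done.

Besides the shell and the picture viewer there is one more tool, called after "Call:" in YAML: its name, and indented under it one key for each argument. play_rows: Moves the arm, as the interface text tells. Its arguments: {"type":"object","properties":{"moves":{"type":"array","items":{"type":"object","properties":{"claw":{"type":"number"},"linear":{"type":"array","items":{"type":"number"}},"turn":{"type":"array","items":{"type":"number"}}}}},"force":{"type":"number"}},"required":["moves"]}

```bash
mkdir -p pics
python3 - <<'E'
from station import get_obs, vision
import cv2
o=get_obs();print(o)
for n in("scene","side"):
    cv2.imwrite(f"pics/{n}0.png",vision.camera(n)); print(n,vision.camera_info(n))
print(vision.camera_info("wrist"))
E
```

```text
{'time_s': 0.0, 'qpos': array([ 1.23140461e+00,  3.00491186e-01,  1.52157895e+00,  3.95184289e-06,
        1.32068290e+00, -6.66323654e-02]), 'joint_vel': array([ 0.00016502, -0.00083422, -0.00033741, -0.00020262, -0.00076896,
       -0.00063967]), 'tau': array([-1.18031963e-03, -5.31807232e+01, -3.52739275e+01,  7.07697007e-02,
        2.44154624e-02, -1.25396450e-04]), 'ee_pos': array([0.1480973 , 0.52941812, 0.20487621]), 'eef_rot': array([-3.14043509e+00, -8.10815513e-05,  2.86883227e+00]), 'force': array([ 0.38619539, -0.44202271, -1.0291822 ]), 'moment': array([-0.06856358, -0.01122583, -0.01175066]), 'grip_width': 0.0935616985658675}
scene {'camera_matrix': array([[462.63541913,   0.        , 317.60783704],
       [  0.        , 462.63541913, 204.31426792],
       [  0.        ,   0.        ,   1.        ]]), 'k1': 0.007235676288446451, 'rvec': array([ 1.23880773, -2.37087358,  0.88543246]), 'tvec': array([0.33158161, 0.39664442, 0.57811407])}
side {'camera_matrix': array([[473.9843114 ,   0.        , 319.27260588],
       [  0.        , 473.9843114 , 196.62481691],
       [  0.        ,   0.        ,   1.        ]]), 'k1': -0.10033360813698086, 'rvec': array([ 2.3120412 ,  0.01671704, -0.00547999]), 'tvec': array([-0.57293464,  0.01993002,  0.89342681])}
{'camera_matrix': array([[356.86015829,   0.        , 322.71527292],
       [  0.        , 356.86015829, 198.52785138],
       [  0.        ,   0.        ,   1.        ]]), 'k1': -0.07026815701691275, 'mount': array([[ 9.97429561e-05, -9.63398513e-01, -2.68073303e-01,
         7.72782817e-02],
       [ 9.99999901e-01, -2.00934799e-05,  4.44285102e-04,
        -1.19456974e-03],
       [-4.33410132e-04, -2.68073321e-01,  9.63398415e-01,
        -1.79862927e-01],
       [ 0.00000000e+00,  0.00000000e+00,  0.00000000e+00,
         1.00000000e+00]])}
```

View pics/scene0.png

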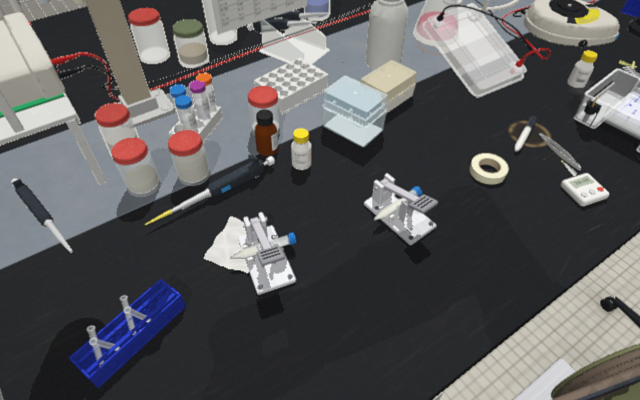

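View pics/side0.png

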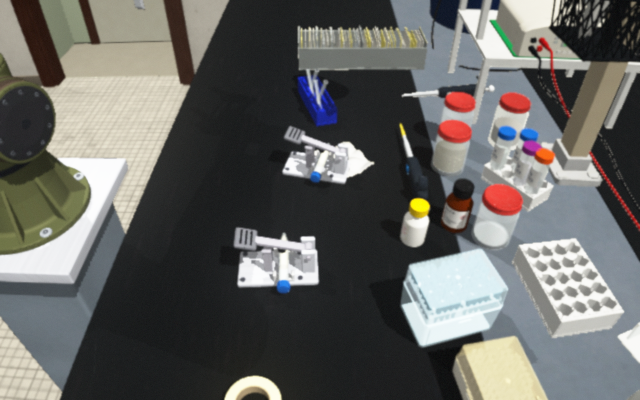

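Run:
```python
import cv2,numpy as np
a=cv2.imread("pics/side0.png");b=cv2.imread("pics/scene0.png")
z=lambda i,x,y:cv2.resize(i[y:y+72,x:x+100],None,fx=4,fy=4,interpolation=cv2.INTER_CUBIC)
m=np.vstack([np.hstack([z(a,230,222),z(a,272,115)]),np.hstack([z(b,350,167),z(b,210,212)])])
cv2.imwrite("pics/zoom0.png",m)
```

```text
(no output)
```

View pics/zoom0.png

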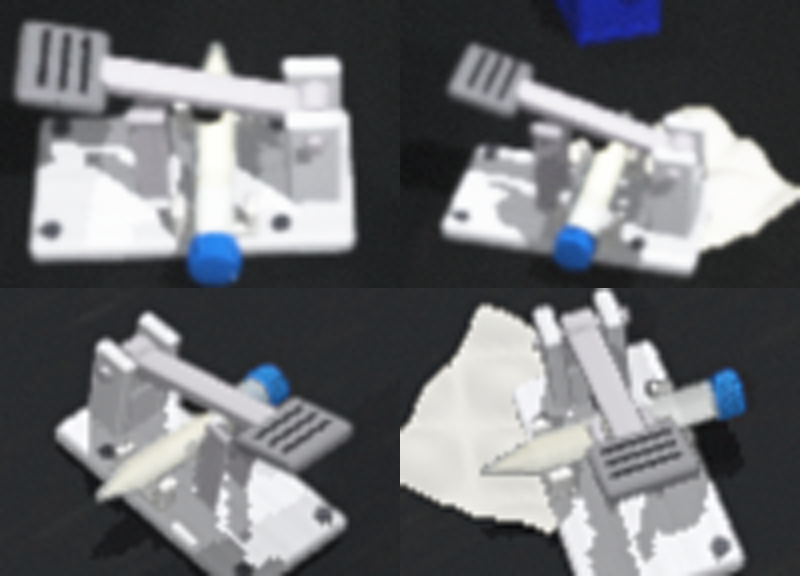

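```bash
cat > h.py <<'E'
import cv2,numpy as np
from station import vision
def ray(n,p):
    c=vision.camera_info(n);K=c["camera_matrix"];R=cv2.Rodrigues(c["rvec"])[0];t=c["tvec"]
    u=cv2.undistortPoints(np.array([[p]],float),K,np.array([c["k1"],0,0,0,0]))[0,0]
    d=R.T@np.array([u[0],u[1],1]);return -R.T@t,d/np.linalg.norm(d)
def plane(n,p,z):
    o,d=ray(n,p);return o+d*(z-o[2])/d[2]
def tri(p1,p2):
    o,d=ray("side",p1);q,e=ray("scene",p2)
    s=np.linalg.lstsq(np.c_[d,-e],q-o,rcond=None)[0]
    a=o+d*s[0];b=q+e*s[1];return (a+b)/2,np.linalg.norm(a-b)
E
python3 - <<'E'
from h import *
np.set_printoptions(precision=4,suppress=True)
zs=lambda x,y,ox,oy,tx,ty:((x-tx)/4+ox,(y-ty)/4+oy)
for nm,so,st,co,ct,P,Q,e in(("N",(230,222),(0,0),(350,167),(0,288),(63,64),(296,433),((30,258),(355,246))),
 ("F",(272,115),(400,0),(210,212),(400,288),(490,77),(643,452),((440,238),(695,275)))):
    a=zs(*P,*so,*st);b=zs(*Q,*co,*ct)
    print(nm,a,b,tri(a,b), plane("side",a,.081),plane("scene",b,.081))
    A,B=[plane("side",zs(*p,*so,*st),0.0) for p in e]
    d=B-A;print(" edge",A,B,np.linalg.norm(d),"yaw",np.arctan2(d[1],d[0]))
    y=np.arctan2(d[1],d[0]);c,s=np.cos(y),np.sin(y)
    # origin from pad & from edge
    p=tri(a,b)[0];print(" orig(pad)",p[:2]+.045*np.array([c,s])," orig(edge)",((A+B)/2)[:2]+.035*np.array([-s,c]))
E
```

```text
N (245.75, 238.0) (424.0, 203.25) (array([ 0.4601, -0.1445,  0.0784]), np.float64(0.002669207146619513)) [ 0.4618 -0.1461  0.081 ] [ 0.4574 -0.1429  0.081 ]
 edge [ 0.4438 -0.178   0.    ] [ 0.5745 -0.1695  0.    ] 0.13098120664643847 yaw 0.06473356081669072
 orig(pad) [ 0.505  -0.1416]  orig(edge) [ 0.5069 -0.1388]
F (294.5, 134.25) (270.75, 253.0) (array([0.5219, 0.1334, 0.0789]), np.float64(0.0005964132317878313)) [0.5223 0.1307 0.081 ] [0.5202 0.134  0.081 ]
 edge [0.4956 0.1039 0.    ] [0.6247 0.0771 0.    ] 0.13190364851547673 yaw -0.20467400671505429
 orig(pad) [0.5659 0.1243]  orig(edge) [0.5672 0.1248]
```

```bash
cat >> h.py <<'E'
from station import get_obs
from scipy.spatial.transform import Rotation as Ro
T={"F":((.5205,.1335),-.205),"N":((.460,-.1445),.065)}
def go(k,z,back=.003):
    o=get_obs();R=Ro.from_euler("xyz",o["eef_rot"])
    (x,y),w=T[k];p=np.array([x-back*np.cos(w),y-back*np.sin(w),z])
    G=Ro.from_euler("xyz",[np.pi,0,w+np.pi])
    print("linear mm",np.round(R.inv().apply(p-o["ee_pos"])*1e3,1),"turn",np.round((R.inv()*G).as_rotvec(),3),"pos",np.round(o["ee_pos"],4),"F",np.round(o["force"],2),"t",o["time_s"])
E
python3 -c "
from h import *
go('F',.17);go('N',.17)"
```

```text
linear mm [-462.3 -281.1   35.2] turn [-0.001 -0.    -0.068] pos [0.1481 0.5294 0.2049] F [ 0.26  0.01 -0.04] t 0.1
linear mm [-479.1 -566.    35.5] turn [-0.001 -0.    -0.338] pos [0.1481 0.5294 0.2049] F [ 0.26  0.01 -0.04] t 0.1
```

Call:
play_rows:
  moves:
    - {"claw": 0, "linear": [-45, -27, 0], "turn": [0, 0, 0]}
    - {"claw": 0, "linear": [-90, -55, 0], "turn": [0, 0, -0.03]}
    - {"claw": 0, "linear": [-140, -85, 0], "turn": [0, 0, -0.068]}
    - {"claw": 0, "linear": [-190, -115, 0], "turn": [0, 0, -0.068]}
    - {"claw": 0, "linear": [-240, -146, 0], "turn": [0, 0, -0.068]}
    - {"claw": 0, "linear": [-290, -176, 0], "turn": [0, 0, -0.068]}
    - {"claw": 0, "linear": [-340, -206, 0], "turn": [0, 0, -0.068]}
    - {"claw": 0, "linear": [-380, -231, 0], "turn": [0, 0, -0.068]}

```text
time_s: 1.1
ee_pos: [0.4529, 0.2027, 0.205]
eef_rot: [-3.14, -0.0, 2.936]
force: [0.6, 0.5, 0.9]
grip_width: 0.0175
```

```bash
python3 -c "
from h import *
go('F',.15)"
```

```text
linear mm [-77.3 -53.9  55. ] turn [-0.001 -0.    -0.001] pos [0.4529 0.2027 0.205 ] F [0.65 0.53 0.85] t 1.1
```

Call:
play_rows:
  moves:
    - {"claw": 0, "linear": [-30, -20, 10], "turn": [0, 0, 0]}
    - {"claw": 0, "linear": [-60, -40, 25], "turn": [0, 0, 0]}
    - {"claw": 0, "linear": [-77, -54, 45], "turn": [0, 0, 0]}
    - {"claw": 0, "linear": [-77, -54, 55], "turn": [0, 0, 0]}
    - {"claw": 0, "linear": [-77, -54, 55], "turn": [0, 0, 0]}

```text
time_s: 1.72
ee_pos: [0.5166, 0.1345, 0.1495]
eef_rot: [-3.14, -0.002, 2.936]
force: [-0.1, 0.2, -0.4]
grip_width: 0.0004
```

```bash
python3 -c "
from h import *
go('F',.10)
w=vision.camera('wrist');s=vision.camera('side')
cv2.imwrite('pics/w1.png',w);cv2.imwrite('pics/s1.png',cv2.resize(s[80:220,200:400],None,fx=3,fy=3))"
```

```text
linear mm [-1.1 -0.1 49.5] turn [-0.002 -0.002 -0.   ] pos [0.5166 0.1345 0.1495] F [-0.05  0.17 -0.4 ] t 1.725
```

View pics/w1.png

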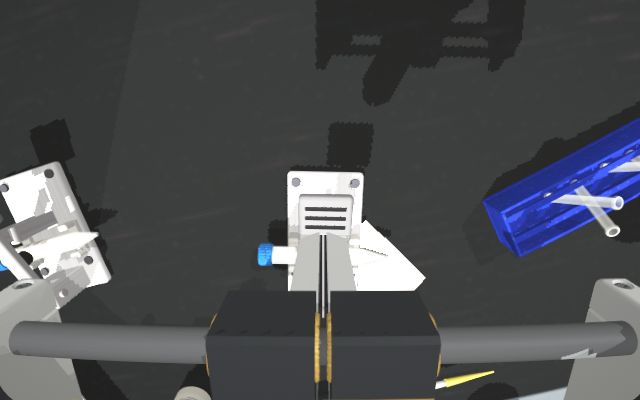

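View pics/s1.png

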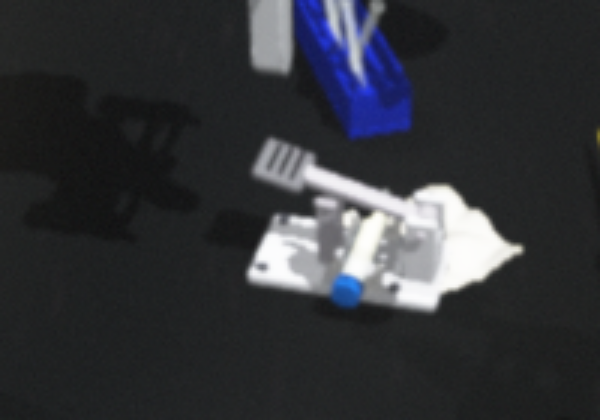

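```bash
cat >> h.py <<'E'
def wplane(p,z):
    o=get_obs();c=vision.camera_info("wrist");M=c["mount"];R=Ro.from_euler("xyz",o["eef_rot"])
    u=cv2.undistortPoints(np.array([[p]],float),c["camera_matrix"],np.array([c["k1"],0,0,0,0]))[0,0]
    d=R.apply(M[:3,:3]@np.array([u[0],u[1],1]));q=o["ee_pos"]+R.apply(M[:3,3])
    return q+d*(z-q[2])/d[2]
E
python3 -c "
from h import *
print('pad front mid',wplane((326,195),.086),'plate front mid',wplane((325.5,172),.01))
(x,y),w=T['F'];c,s=np.cos(w),np.sin(w)
print('exp',x-.0175*c,y-.0175*s, x-.02*c,y-.02*s)"
```

```text
pad front mid [0.50562656 0.1383813  0.086     ] plate front mid [0.50429286 0.13883896 0.01      ]
exp 0.5033664327709086 0.13706242529833362 0.5009187803096099 0.13757134319809558
```

Call:
play_rows:
  moves:
    - {"claw": 0, "linear": [-2, 0, 25], "turn": [0, 0, 0]}
    - {"claw": 0, "linear": [-2, 0, 50], "turn": [0, 0, 0]}
    - {"claw": 0, "linear": [-2, 0, 58], "turn": [0, 0, 0]}
    - {"claw": 0, "linear": [-2, 0, 61], "turn": [0, 0, 0]}
    - {"claw": 0, "linear": [-2, 0, 61], "turn": [0, 0, 0]}

```text
time_s: 2.45
ee_pos: [0.5194, 0.1346, 0.0905]
eef_rot: [-3.141, 0.001, 2.937]
force: [-0.3, 0.8, -0.0]
grip_width: 0.0002
```

Call:
play_rows:
  moves:
    - {"claw": 0, "linear": [0, 0, 2], "turn": [0, 0, 0]}
    - {"claw": 0, "linear": [0, 0, 4], "turn": [0, 0, 0]}
    - {"claw": 0, "linear": [0, 0, 4], "turn": [0, 0, 0]}

```text
time_s: 2.82
ee_pos: [0.5193, 0.1346, 0.0865]
eef_rot: [-3.141, 0.001, 2.937]
force: [0.3, -0.3, 0.7]
grip_width: 0.0005
```

Call:
play_rows:
  moves:
    - {"claw": 0, "linear": [0, 0, 1], "turn": [0, 0, 0]}
    - {"claw": 0, "linear": [0, 0, 1.5], "turn": [0, 0, 0]}
    - {"claw": 0, "linear": [0, 0, 1.5], "turn": [0, 0, 0]}

```text
time_s: 3.2
ee_pos: [0.5193, 0.1346, 0.0849]
eef_rot: [-3.141, 0.001, 2.937]
force: [-0.7, 0.2, 0.3]
grip_width: 0.0006
```

Call:
play_rows:
  moves:
    - {"claw": 0, "linear": [0, 0, 1], "turn": [0, 0, 0]}
    - {"claw": 0, "linear": [0, 0, 1], "turn": [0, 0, 0]}

```text
time_s: 3.45
ee_pos: [0.5193, 0.1346, 0.0839]
eef_rot: [-3.141, 0.001, 2.937]
force: [-0.3, -0.2, 0.6]
grip_width: 0.0004
```

Call:
play_rows:
  moves:
    - {"claw": 0, "linear": [0, 0, 1], "turn": [0, 0, 0]}
    - {"claw": 0, "linear": [0, 0, 1], "turn": [0, 0, 0]}

```text
time_s: 3.7
ee_pos: [0.5193, 0.1346, 0.0829]
eef_rot: [-3.141, 0.001, 2.937]
force: [-0.4, 0.4, 0.7]
grip_width: 0.0004
```

Call:
play_rows:
  moves:
    - {"claw": 0, "linear": [0, 0, 1], "turn": [0, 0, 0]}
    - {"claw": 0, "linear": [0, 0, 1], "turn": [0, 0, 0]}

```text
time_s: 3.95
ee_pos: [0.5193, 0.1346, 0.0819]
eef_rot: [-3.141, 0.001, 2.937]
force: [-0.2, 0.9, 3.0]
grip_width: 0.0003
```

Call:
play_rows:
  moves:
    - {"claw": 0, "linear": [0, 0, 1], "turn": [0, 0, 0]}
    - {"claw": 0, "linear": [0, 0, 1], "turn": [0, 0, 0]}

```text
time_s: 4.2
ee_pos: [0.5193, 0.1346, 0.0809]
eef_rot: [-3.141, 0.001, 2.937]
force: [-0.2, 0.4, 2.8]
grip_width: 0.0005
```

Call:
play_rows:
  moves:
    - {"claw": 0, "linear": [0, 0, 1], "turn": [0, 0, 0]}
    - {"claw": 0, "linear": [0, 0, 1], "turn": [0, 0, 0]}

```text
time_s: 4.45
ee_pos: [0.5193, 0.1346, 0.0799]
eef_rot: [-3.141, 0.001, 2.937]
force: [-1.1, 0.9, 3.4]
grip_width: 0.0007
```

Call:
play_rows:
  moves:
    - {"claw": 0, "linear": [0, 0, 1], "turn": [0, 0, 0]}
    - {"claw": 0, "linear": [0, 0, 1], "turn": [0, 0, 0]}

```text
time_s: 4.7
ee_pos: [0.5193, 0.1346, 0.0788]
eef_rot: [-3.141, 0.001, 2.937]
force: [-1.2, 0.8, 4.0]
grip_width: 0.0003
```

Call:
play_rows:
  moves:
    - {"claw": 0, "linear": [0, 0, 1.5], "turn": [0, 0, 0]}
    - {"claw": 0, "linear": [0, 0, 3], "turn": [0, 0, 0]}
    - {"claw": 0, "linear": [0, 0, 4], "turn": [0, 0, 0]}

```text
time_s: 5.08
ee_pos: [0.5192, 0.1346, 0.0746]
eef_rot: [-3.141, 0.001, 2.937]
force: [-2.0, 0.2, 4.0]
grip_width: 0.0006
```

Call:
play_rows:
  moves:
    - {"claw": 0, "linear": [0, 0, 1.5], "turn": [0, 0, 0]}
    - {"claw": 0, "linear": [0, 0, 3], "turn": [0, 0, 0]}
    - {"claw": 0, "linear": [0, 0, 4.5], "turn": [0, 0, 0]}

```text
time_s: 5.45
ee_pos: [0.5192, 0.1346, 0.0698]
eef_rot: [-3.141, 0.001, 2.937]
force: [0.1, 0.3, 0.0]
grip_width: 0.0007
```

Call:
play_rows:
  moves:
    - {"claw": 0, "linear": [0, 0, 1.5], "turn": [0, 0, 0]}
    - {"claw": 0, "linear": [0, 0, 3], "turn": [0, 0, 0]}
    - {"claw": 0, "linear": [0, 0, 4.5], "turn": [0, 0, 0]}
    - {"claw": 0, "linear": [0, 0, 6], "turn": [0, 0, 0]}

```text
time_s: 5.95
ee_pos: [0.5192, 0.1346, 0.0637]
eef_rot: [-3.141, 0.001, 2.937]
force: [-0.9, -0.6, -0.4]
grip_width: 0.0006
```

```bash
python3 -c "
from h import *
s=vision.camera('side')
cv2.imwrite('pics/s2.png',cv2.resize(s[80:220,200:400],None,fx=4,fy=4))"
```

```text
(no output)
```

View pics/s2.png

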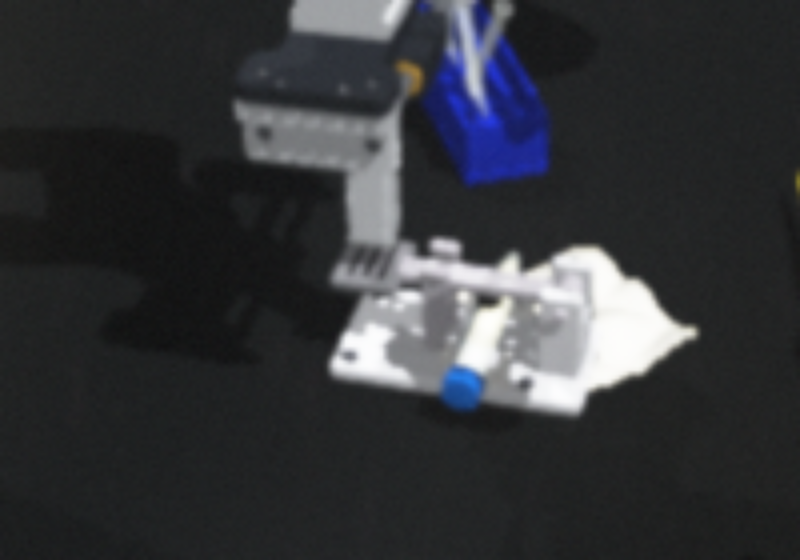

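Clamp F (the left one) took about 4 N and snapped at 0.070 m. The picture shows its lever level, with the pad near (365,265). I'll raise the tool and go to the other clamp.

Call:
play_rows:
  moves:
    - {"claw": 0, "linear": [0, 0, -30], "turn": [0, 0, 0]}
    - {"claw": 0, "linear": [0, 0, -70], "turn": [0, 0, 0]}
    - {"claw": 0, "linear": [0, 0, -95], "turn": [0, 0, 0]}
    - {"claw": 0, "linear": [0, 0, -95], "turn": [0, 0, 0]}

```text
time_s: 6.5
ee_pos: [0.5198, 0.1347, 0.1601]
eef_rot: [3.141, 0.004, 2.937]
force: [-0.5, 0.1, -0.3]
grip_width: 0.0005
```

```bash
python3 -c "
from h import *
go('N',.15)"
```

```text
linear mm [   4.8 -286.4    9.9] turn [ 0.     0.004 -0.27 ] pos [0.5198 0.1347 0.1601] F [-0.51  0.14 -0.32] t 6.5
```

Call:
play_rows:
  moves:
    - {"claw": 0, "linear": [1, -50, 0], "turn": [0, 0, -0.05]}
    - {"claw": 0, "linear": [2, -100, 0], "turn": [0, 0, -0.1]}
    - {"claw": 0, "linear": [3, -150, 0], "turn": [0, 0, -0.15]}
    - {"claw": 0, "linear": [4, -200, 0], "turn": [0, 0, -0.2]}
    - {"claw": 0, "linear": [5, -250, 0], "turn": [0, 0, -0.27]}
    - {"claw": 0, "linear": [5, -286, 10], "turn": [0, 0.004, -0.27]}
    - {"claw": 0, "linear": [5, -286, 10], "turn": [0, 0.004, -0.27]}
    - {"claw": 0, "linear": [5, -286, 10], "turn": [0, 0.004, -0.27]}

```text
time_s: 7.5
ee_pos: [0.4567, -0.1438, 0.1491]
eef_rot: [3.141, -0.001, -3.076]
force: [1.0, 0.2, 0.1]
grip_width: 0.0006
```

```bash
python3 -c "
from h import *
go('N',.15)
w=vision.camera('wrist');s=vision.camera('side')
cv2.imwrite('pics/w3.png',w);cv2.imwrite('pics/s3.png',cv2.resize(s[100:300,200:400],None,fx=3,fy=3))"
```

```text
linear mm [-0.3 -0.9 -0.9] turn [ 0.001 -0.001  0.   ] pos [ 0.4567 -0.1438  0.1491] F [0.96 0.22 0.09] t 7.5
```

View pics/w3.png

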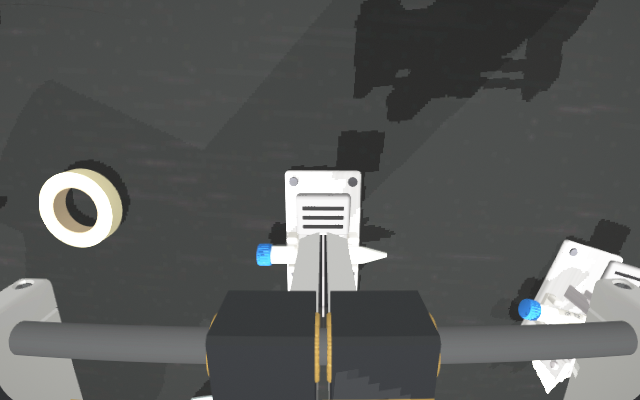

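View pics/s3.png

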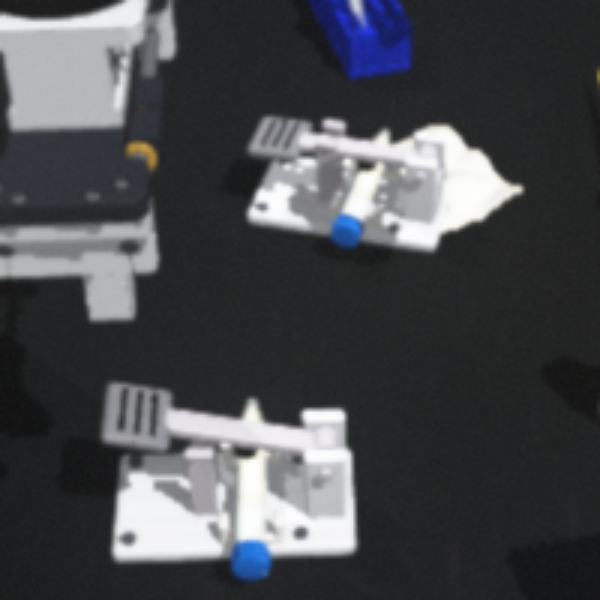

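F is shut, with its lever level at (340,145) in the crop. N's pad is centred under the fingers, at wrist columns 297–351. I'll lower onto it.

Call:
play_rows:
  moves:
    - {"claw": 0, "linear": [-2, 1, 25], "turn": [0, 0, 0]}
    - {"claw": 0, "linear": [-2, 1, 50], "turn": [0, 0, 0]}
    - {"claw": 0, "linear": [-2, 1, 59], "turn": [0, 0, 0]}
    - {"claw": 0, "linear": [-2, 1, 63], "turn": [0, 0, 0]}
    - {"claw": 0, "linear": [-2, 1, 63], "turn": [0, 0, 0]}
    - {"claw": 0, "linear": [-2, 1, 63], "turn": [0, 0, 0]}

```text
time_s: 8.35
ee_pos: [0.4592, -0.1424, 0.0873]
eef_rot: [-3.141, 0.0, -3.075]
force: [0.2, 0.7, -1.0]
grip_width: -0.0001
```

Call:
play_rows:
  moves:
    - {"claw": 0, "linear": [0, 0, 1], "turn": [0, 0, 0]}
    - {"claw": 0, "linear": [0, 0, 1], "turn": [0, 0, 0]}

```text
time_s: 8.6
ee_pos: [0.4593, -0.1424, 0.0865]
eef_rot: [-3.141, 0.001, -3.075]
force: [-0.2, -0.2, -0.4]
grip_width: 0.0007
```

Call:
play_rows:
  moves:
    - {"claw": 0, "linear": [0, 0, 1], "turn": [0, 0, 0]}
    - {"claw": 0, "linear": [0, 0, 1], "turn": [0, 0, 0]}

```text
time_s: 8.85
ee_pos: [0.4593, -0.1424, 0.0854]
eef_rot: [-3.141, 0.001, -3.075]
force: [-0.1, 0.0, -0.2]
grip_width: 0.0004
```

Call:
play_rows:
  moves:
    - {"claw": 0, "linear": [0, 0, 1], "turn": [0, 0, 0]}
    - {"claw": 0, "linear": [0, 0, 1], "turn": [0, 0, 0]}

```text
time_s: 9.1
ee_pos: [0.4593, -0.1424, 0.0844]
eef_rot: [-3.141, 0.001, -3.075]
force: [0.4, -0.3, 0.6]
grip_width: 0.0003
```

Call:
play_rows:
  moves:
    - {"claw": 0, "linear": [0, 0, 1], "turn": [0, 0, 0]}
    - {"claw": 0, "linear": [0, 0, 1], "turn": [0, 0, 0]}

```text
time_s: 9.35
ee_pos: [0.4593, -0.1425, 0.0835]
eef_rot: [-3.141, 0.001, -3.075]
force: [-1.8, 0.2, 3.2]
grip_width: 0.0006
```

Call:
play_rows:
  moves:
    - {"claw": 0, "linear": [0, 0, 0.7], "turn": [0, 0, 0]}
    - {"claw": 0, "linear": [0, 0, 0.7], "turn": [0, 0, 0]}

```text
time_s: 9.6
ee_pos: [0.4593, -0.1425, 0.0829]
eef_rot: [-3.141, 0.001, -3.075]
force: [-2.1, 0.2, 6.2]
grip_width: 0.0005
```

Force is rising at about 5 N/mm, so this is the stiff one. I'll bring it up to about 12 N and hold.

Call:
play_rows:
  moves:
    - {"claw": 0, "linear": [0, 0, 0.6], "turn": [0, 0, 0]}
    - {"claw": 0, "linear": [0, 0, 0.6], "turn": [0, 0, 0]}

```text
time_s: 9.85
ee_pos: [0.4593, -0.1425, 0.0826]
eef_rot: [-3.141, 0.001, -3.075]
force: [-2.2, 1.1, 5.8]
grip_width: 0.0005
```

Call:
play_rows:
  moves:
    - {"claw": 0, "linear": [0, 0, 0.8], "turn": [0, 0, 0]}
    - {"claw": 0, "linear": [0, 0, 0.8], "turn": [0, 0, 0]}

```text
time_s: 10.1
ee_pos: [0.4593, -0.1426, 0.0821]
eef_rot: [-3.141, 0.001, -3.075]
force: [-4.0, 0.3, 8.8]
grip_width: 0.0001
```

Call:
play_rows:
  moves:
    - {"claw": 0, "linear": [0, 0, 0.6], "turn": [0, 0, 0]}
    - {"claw": 0, "linear": [0, 0, 0.6], "turn": [0, 0, 0]}

```text
time_s: 10.35
ee_pos: [0.4594, -0.1426, 0.0819]
eef_rot: [-3.141, 0.001, -3.075]
force: [-3.6, 1.3, 9.2]
grip_width: 0.0001
```

Call:
play_rows:
  moves:
    - {"claw": 0, "linear": [0, 0, 0.9], "turn": [0, 0, 0]}
    - {"claw": 0, "linear": [0, 0, 0.9], "turn": [0, 0, 0]}

```text
time_s: 10.6
ee_pos: [0.4595, -0.1426, 0.0815]
eef_rot: [-3.141, 0.001, -3.075]
force: [-3.1, 1.0, 10.5]
grip_width: 0.0002
```

Call:
play_rows:
  moves:
    - {"claw": 0, "linear": [0, 0, 0.8], "turn": [0, 0, 0]}
    - {"claw": 0, "linear": [0, 0, 0.8], "turn": [0, 0, 0]}
    - {"claw": 0, "linear": [0, 0, 0.8], "turn": [0, 0, 0]}

```text
time_s: 10.98
ee_pos: [0.4596, -0.1427, 0.0813]
eef_rot: [-3.14, 0.002, -3.075]
force: [-4.7, 2.0, 10.5]
grip_width: 0.0007
```

Call:
play_rows:
  moves:
    - {"claw": 0, "linear": [0, 0, 0.9], "turn": [0, 0, 0]}
    - {"claw": 0, "linear": [0, 0, 0.9], "turn": [0, 0, 0]}
    - {"claw": 0, "linear": [0, 0, 0.9], "turn": [0, 0, 0]}

```text
time_s: 11.35
ee_pos: [0.4597, -0.1427, 0.0811]
eef_rot: [-3.14, 0.002, -3.075]
force: [-4.1, 1.7, 12.6]
grip_width: 0.0003
```

```bash
python3 -c "
from h import *
for i in range(6):
    s=vision.camera('side');o=get_obs();print(o['time_s'],o['force'].round(1),o['ee_pos'].round(4))
cv2.imwrite('pics/s4.png',cv2.resize(s[100:300,200:400],None,fx=3,fy=3))"
```

```text
11.4 [-3.9  2.  11.8] [ 0.4597 -0.1427  0.0811]
11.45 [-3.9  1.1 12. ] [ 0.4598 -0.1427  0.0811]
11.5 [-4.3  0.7 11.8] [ 0.4597 -0.1427  0.0811]
11.55 [-4.   1.1 11.5] [ 0.4597 -0.1427  0.0811]
11.6 [-4.   0.9 12.1] [ 0.4597 -0.1427  0.0811]
11.65 [-4.   1.1 12.5] [ 0.4597 -0.1428  0.0811]
```

A steady 12 N for about 0.4 s gave no click. I'll let go and retract.

Call:
play_rows:
  moves:
    - {"claw": 0, "linear": [0, 0, -2], "turn": [0, 0, 0]}
    - {"claw": 0, "linear": [0, 0, -6], "turn": [0, 0, 0]}
    - {"claw": 0, "linear": [0, 0, -30], "turn": [0, 0, 0]}
    - {"claw": 0, "linear": [0, 0, -80], "turn": [0, 0, 0]}
    - {"claw": 0, "linear": [0, 0, -110], "turn": [0, 0, 0]}
    - {"claw": 0, "linear": [0, 0, -110], "turn": [0, 0, 0]}
    - {"claw": 0, "linear": [0, 0, -110], "turn": [0, 0, 0]}

```text
time_s: 12.52
ee_pos: [0.459, -0.1424, 0.19]
eef_rot: [-3.141, 0.001, -3.075]
force: [-1.0, 0.5, 1.0]
grip_width: 0.0006
```

```bash
python3 -c "
from h import *
o=get_obs();print(o['force'],o['ee_pos'])
s=vision.camera('side');c=vision.camera('scene')
a=cv2.resize(s[100:300,200:400],None,fx=2,fy=2);b=cv2.resize(c[150:350,200:400],None,fx=2,fy=2);b=cv2.resize(c[160:310,200:450],(667,400))[:,:400*1]
cv2.imwrite('pics/s5.png',a);cv2.imwrite('pics/c5.png',cv2.resize(c[160:310,200:450],None,fx=3,fy=3))"
```

```text
[-1.0029335   0.46426768  1.03828685] [ 0.45904467 -0.14244393  0.19002666]
```

View pics/s5.png

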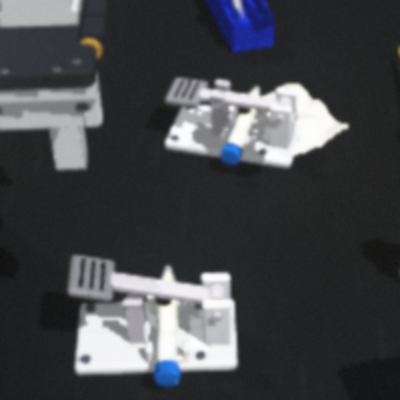

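View pics/c5.png

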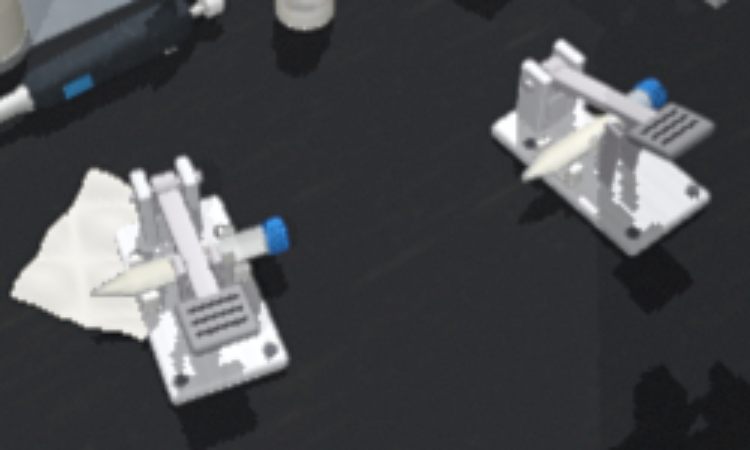

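The left clamp is shut, with its pad down at (215,315). The right clamp is open, with its pad up at (675,130). The tool is clear of both.

```bash
python3 -c "
from station import hand_in
print(hand_in())"
```

```text
the job is handed in; nothing more can be done
None
```

I tried both catches. One clicked and is shut; the other was too stiff and I left it open. The job is handed in at about 12.6 s. I couldn't tell from the pictures which is clamp_a and which is clamp_b, so they are given by position.

- **Left clamp (y about +0.13 m):** the push peaked at about 4 N and the catch snapped after about 12 mm. The force then fell to zero. It never needed the full 12 N. In the last pictures its lever is level and shut.
- **Right clamp (y about -0.14 m):** the force rose steeply, reaching 12 N about 3 mm after contact. I held 11.5–12.5 N straight down for about 0.4 s and it did not click. While I held it there was also about 4 N of sideways force, probably friction on the sloping pad. After I let go, the last pictures show its lever back up and open.

The tool ended at z = 0.19 m, clear of both clamps, with only about 1 N of force reading, close to the noise. Pad contact came at 82–84 mm against the stated 81 mm, which is within calibration plus the slope of the pad. No check failed.

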